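Shift the bench gearbox into third

ROBOT

A 7-joint arm with a two-finger parallel gripper is mounted at the origin on the work surface. World frame = base frame: x ahead of the robot, y to its left, z up, the work surface at z = 0. Lengths are in mm, angles in rad, forces in N, time in s.
With the tool pointing down it reaches from about 350 to 900 mm from the base axis. Payload 19.9 kg.
Tool frame: the origin (TCP) lies between the finger pads; the fingertips stand 11 mm ahead of it and the grasp point (between the pads) lies 8 mm behind it; z points along the fingers, y is the direction in which the jaws open and shut (so a half turn about z gives the same grasp; the last joint's range is limited). The gripper opens to 94 mm and grips with 3 to 60 N. Pads are 16 mm wide; open, the fingers measure 119 mm over their backs; the gripper's body (75 mm by 177 mm) begins 78 mm behind the grasp point.
Start: joints at [-1.173, 0.417, -0.01, 1.614, 0.005, 1.111, -0.053], TCP at [266.086, 565.507, 216.425] pointing down, gripper open.
Joint ranges: [-2.81, 2.81], [-0.39, 2.02], [-1.27, 1.25], [0.06, 2.57], [-1.19, 4.33], [0.19, 2], [-2.82, 2.82]. Speed limits (rad/s): [1.89, 1.89, 2.39, 2.39, 3.01, 3.01, 3.01].

INTERFACE

Orientations are given as [roll, pitch, yaw] about the fixed x, y, z axes, in that order (R = Rz(yaw) Ry(pitch) Rx(roll)).
In Python, from cell import sensors, viewer, job gives the robot as it stands.
- The arm moves only by the tool play_rows, never from a script. Its argument "series" is a list of rows, each a list of 7 numbers: the shift along the tool's x, y, z in cm, then the turn, a rotation vector about the tool's x, y, z in rad, then the closure, from 0 (fully open) to 1 (shut). In form: [[tx, ty, tz, wx, wy, wz, gripper], ...]. A call has 1 to 12 rows; each row shifts and turns the commanded pose from where the row before left it, along the tool's axes as they then stand; what a row does not reach is not made up. A row lasts 1/8 s, in which the tool goes at most 62.5 mm and 10.7 degrees, less where a joint would pass 70% of its speed; a pose out of reach is approached as far as the arm can. A call with a gripper value outside its range is refused whole. The fingers move at their own pace and stop on an object; "squeeze" is the grip in N (left out, the last holds). Time passes only in rows, so rows that do not move let the fingers close. It gives the time, the measured TCP pose, the force and the opening at its end, in the units of the state.
- sensors.get_state(): the state, without advancing time (a new reading comes with each control period).
- viewer.capture(name): name is "scene" or "top" or "wrist"; returns a dict with "image" (480x640x3 uint8, blue, green, red), "z_map" (480x640 float32, mm along the optical axis (not along the pixel's ray), 0 where there is no reading), "fx", "fy", "cx", "cy" (pixels), "k1" (the pictures are not rectified: a ray, as slopes to the right and down, at radius r is drawn at 1 + k1 r^2 times it, then the intrinsics apply), "rvec" (rotation vector, rad) and "tvec" (3), from world to camera coordinates, as OpenCV has them; the wrist camera has in their place "hand_eye" (4x4, takes a point from camera to tool coordinates, whose origin is the TCP and whose axes are the flange's). Camera axes: x right, y down, z forward; pixel columns grow to the right and rows downward; lengths in mm; the calibration is good to about 2 mm. A picture is of the moment at which its call begins: read the wrist's pose just before it.
- job.finish_job(): hands the job in, once; it reports no verdict.
The state is a dict: "t": time; "joint_pos": joint angles; "qd": joint speeds; "joint_efforts": joint torques, N m; "tcp_pos": TCP position; "eef_rot": TCP orientation; "contact_force": force on the tool from outside, world axes, zero at the start; "moment": the same for the moment, N m; "width": opening from 0.0 (shut) to 1.0 (fully open).
Only numpy, scipy, OpenCV 4.12 (cv2) and the standard library are available. Lean on these libraries where they do the work, as an engineer would, in place of code of your own. Each camera call takes 0.05 s, during which the arm holds its last target.

TASK

Push the gear lever of the gearbox on the bench into third gear with your fingertips: return it to neutral if it is in a slot, across to the right, then forward until it is fully home in the far right slot, and let go of it. Only push it sideways: do not pull the knob up, do not force the lever against the gate, and leave the loose parts around the gearbox where they stand.

Things in the scene. Friction and masses are not known exactly. Their poses are not given: they have to be found in the camera images.
- gearbox: Cast aluminium gearbox 132 x 132 mm, 139 mm high, bolted to the bench by a 190 x 165 mm foot 12 mm thick. Origin: centre of its underside, on the bench. Its x axis points forward (away from the robot, up to 0.4 rad askew), y to the left as the robot sees it, z up. A steel gate plate 8 mm thick forms its top. Its lever and knob belong to this body.
- gate_middle (a point): Middle of the H-shaped opening in the gate, on the plate's upper face; axes as the gearbox. Opening 72 mm along x, 60 along y: two slots along x, 16 mm wide, centred 22 mm left (first far, second near) and 22 mm right (third far, fourth near), joined at x = 0 by a neutral crossing 18 mm wide. The teeth between the slots have rounded corners. The 10 mm thick lever can move only within it.
- third_slot (a point): The far end of the third (far right) slot: where the lever's axis passes the gate's upper face, to within 4 mm, when it is fully home; 28 mm forward and 22 mm right of the middle of the H.
- pivot (a point): The point about which the lever tilts, 50 mm above the gearbox's origin, 89 mm below the gate's upper face; axes as the gearbox. From here the knob's centre lies at (0.18 sin b, -0.18 sin a cos b, 0.18 cos a cos b) m with a = joint cross, b = joint lever.
- knob_center (a point): Centre of the black pear-shaped knob on the lever's top, 180 mm from the pivot: largest diameter 40 mm; 26 mm of it lie below this point, 20 mm above. It is 0.21 to 0.23 m above the bench and moves about 45 mm to either side and 58 mm forward or back of upright. A push of 1 to 3 N moves the lever; it stays where it is left. Over 60 N is forcing it.
- cross (a joint): Sideways tilt a of the lever about the gearbox's x axis, rad: 0 upright, negative to the left, positive to the right. About -0.25 in the left slots, +0.25 in the right slots (each with about 0.03 of play); stopped at about 0.28 by the gate. Starts in the left slots.
- lever (a joint): Fore-and-aft tilt b of the lever, rad: 0 is neutral, positive forward (away from the robot, first or third gear), negative back. The gate stops it at about +0.33 and -0.33. Sideways movement is free only within about 0.04 of neutral. Starts anywhere between -0.25 and 0.25. Third gear counts as fully home above 0.27 with cross at about +0.25.
- knob (a joint): How far the knob is pulled up along the lever, m: it is the spring-loaded lift for the reverse lock, travel 15 mm, held down at 0 with 12 N. Leave it down.
- barrel: Loose finned engine cylinder, 88 mm diameter, 95 mm high, standing about 0.2 m to the left or right of the gearbox. Origin: centre of its underside. Leave alone.
- oil: Loose plastic oil bottle with cap, 62 mm diameter, 150 mm high, standing about 0.2 m to the other side of the gearbox. Origin: centre of its underside. Leave alone.
- sprocket: Loose steel sprocket, 88 mm over its teeth, 10 mm thick, with a 28 mm hub 36 mm high, lying beyond the gearbox. Origin: centre of its underside. Leave alone.

How it is judged (in metres and radians):
On the way, in this order (a step that is already met when the one before it is completed fails the run):
1. the lever stands across the gate, in the right lane at neutral (value of joint cross above 0.19 rad and value of joint lever between -0.15 and 0.15 rad), for 0.05 s.
2. the lever is forward, fully home in the third (far right) slot (value of joint cross above 0.19 rad and value of joint lever above 0.27 rad), for 0.2 s.
At the end, for the whole second after the job is handed in: The lever rests in the far right slot (cross above 0.19 rad), forward within about 0.06 rad of the slot's end (lever above 0.27 rad), let go; the knob is down (within 3 mm) and the three loose parts are within 20 mm of where they stood (all of step 2 and value of joint knob below 0.003 m and velocity of joint lever between -0.05 and 0.05 rad/s and distance of each of barrel, oil, sprocket from where it was at the start of the episode below 0.02 m); the robot touches nothing.
It fails at once if the knob was pulled up by more than 6 mm (value of joint knob above 0.006 m).
It fails at once if the lever or gearbox was forced with more than 60 N (contact force between gearbox and the fingers above 60 N or contact force between gearbox and the arm above 60 N).
It fails at once if a loose part was pushed away, lifted or knocked over (distance of any of barrel, oil, sprocket from where it was at the start of the episode above 0.03 m or angle between any of barrel, oil's own z axis and vertical above 0.3 rad).
It also fails if it takes over 58 s, if anything falls off the work surface, if the arm or the gripper's body presses on something with over 40 N, if the wrist force passes 120 N, or if a joint passes its speed limit or range.

## Working session

There is one attempt and no reset: what is moved stays moved. The work goes in short steps, Python scripts to look and compute and a tool call to move; the robot and the scene stay as the last step left them, time stands still between calls to the robot, and variables do not carry over. Pictures are saved under pics/ and viewed, and the job is handed in when it is done.

Besides the shell and the picture viewer there is one more tool, called in YAML: its name, and indented under it one key for each argument. play_rows: Moves the arm, as the interface text tells. Its arguments: {"type":"object","properties":{"series":{"type":"array","items":{"type":"array","items":{"type":"number"}}},"squeeze":{"type":"number"}},"required":["series"]}

```bash
ls; mkdir -p pics
python3 - <<'E'
from cell import sensors, viewer
import cv2,pickle
s=sensors.get_state();print({k:v for k,v in s.items()})
for n in ["scene","top"]:
    c=viewer.capture(n);cv2.imwrite(f"pics/{n}0.png",c["image"]);pickle.dump(c,open(f"{n}0.pkl","wb"))
    print(n,{k:v for k,v in c.items() if k not in("image","z_map")})
E
```

```text
pics
{'t': 0.0, 'joint_pos': array([-1.17249054,  0.41796297, -0.01034128,  1.61416598,  0.00469015,
        1.11067728, -0.05298778]), 'qd': array([ 0.00168673,  0.00030336, -0.00081751, -0.00068723, -0.00034719,
       -0.00069245,  0.00049736]), 'joint_efforts': array([ 2.42006390e-03, -8.51268339e+01,  6.40497040e-01, -4.25991940e+01,
       -4.86641214e-02,  1.87266368e-02,  1.37092779e-04]), 'tcp_pos': array([265.93816373, 565.20622604, 215.83540316]), 'eef_rot': array([-3.14040508e+00,  6.54216688e-05,  2.70183795e+00]), 'contact_force': array([-0.55093183, -0.28749119,  0.71136441]), 'moment': array([-0.02648822,  0.03060952, -0.00732505]), 'width': 1.0030973584017182}
scene {'fx': 450.02740845589636, 'fy': 450.02740845589636, 'cx': 318.5962829187381, 'cy': 239.89521180568036, 'k1': 0.022341499605019764, 'rvec': array([ 1.97240607,  1.18299631, -0.61081618]), 'tvec': array([-334.10114673, -206.98891667, 1405.95292576])}
top {'fx': 530.363378104572, 'fy': 530.363378104572, 'cx': 313.6637097970675, 'cy': 236.94029121729184, 'k1': -0.0724529886385537, 'rvec': array([ 2.11987481, -2.11070769,  0.21182548]), 'tvec': array([  58.24051136,  660.14620429, 1256.98775042])}
```

View pics/scene0.png

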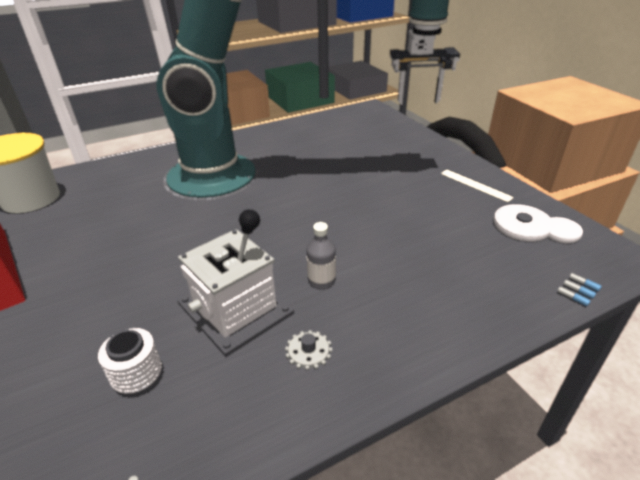

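View pics/top0.png

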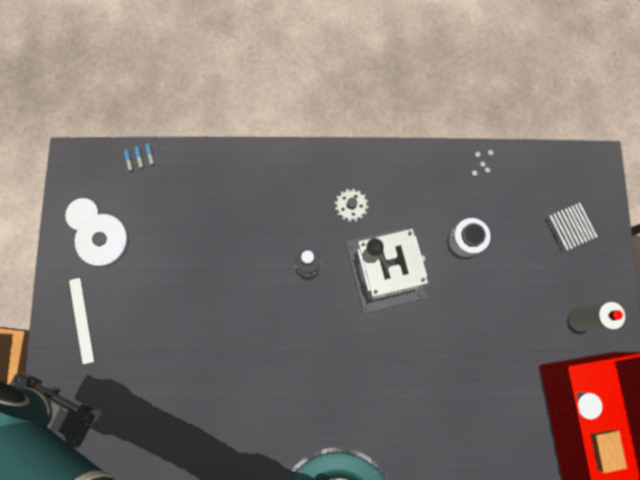

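The top view shows the gearbox at about (392,265), slightly skewed, with the knob at (375,246), so the lever is left and forward. The oil bottle (left, 307,262), barrel (470,237) and sprocket (351,205) are clear of it. Next I'll measure positions from depth.

```bash
cat > h.py <<'E'
import numpy as np,cv2,pickle
def cloud(c):
    z=c["z_map"];v,u=np.mgrid[0:480,0:640]
    K=np.array([[c["fx"],0,c["cx"]],[0,c["fy"],c["cy"]],[0,0,1.]])
    d=np.array([c["k1"],0,0,0.])
    n=cv2.undistortPoints(np.stack([u,v],-1).reshape(-1,1,2).astype(float),K,d).reshape(480,640,2)
    P=np.dstack([n*z[...,None],z])
    if "hand_eye" in c: return P
    R=cv2.Rodrigues(c["rvec"])[0]
    return (P-c["tvec"])@R
def proj(c,pts):
    K=np.array([[c["fx"],0,c["cx"]],[0,c["fy"],c["cy"]],[0,0,1.]])
    return cv2.projectPoints(np.array(pts,float).reshape(-1,1,3),c["rvec"],c["tvec"],K,np.array([c["k1"],0,0,0.]))[0].reshape(-1,2)
def sph(P):
    A=np.c_[2*P,np.ones(len(P))];x=np.linalg.lstsq(A,(P**2).sum(1),rcond=None)[0]
    return x[:3],np.sqrt(x[3]+x[:3]@x[:3])
E
python3 - <<'E'
from h import *
for n in["top","scene"]:
    c=pickle.load(open(n+"0.pkl","rb"));W=cloud(c);z=c["z_map"]>0
    x0,y0=(W[265,392,:2] if n=="top" else W[268,232,:2]);print(n,x0,y0,W[265,392] if n=="top" else W[268,232])
    near=z&(np.hypot(W[...,0]-x0,W[...,1]-y0)<130)
    m=near&(abs(W[...,2]-139)<8)
    p=W[m];print("plate",m.sum(),np.median(p,0))
    if m.sum()>20:
        if n=="top":
            r=cv2.minAreaRect(p[:,:2].astype(np.float32));print(r)
        ang=None
    k=near&(W[...,2]>185);q=W[k];print("knob",k.sum(),q.mean(0) if len(q) else 0, q.min(0),q.max(0)); print("sph",sph(q))
    v,u=np.where(k);print(u.min(),u.max(),v.min(),v.max())
    g=np.linalg.norm(W-np.array([0,0,0]),axis=2)
    b=z&(abs(W[...,0]-x0)<300)&(abs(W[...,1]-y0)<350)&(W[...,2]>20)
    nl,lab,st,ce=cv2.connectedComponentsWithStats(b.astype(np.uint8))
    for i in range(1,nl):
        if st[i,4]>40:
            p=W[lab==i];print(st[i],p.min(0).round(),p.max(0).round())
    im=cv2.resize(c["image"][(v.min()-60):(v.min()+110),(u.min()-100):(u.min()+120)],None,fx=3.4,fy=3.4,interpolation=cv2.INTER_CUBIC);cv2.imwrite(f"pics/{n}crop.png",im);print(u.min()-100,v.min()-60)
E
```

```text
top 597.4822836170215 -140.4400022157377 [ 597.48228362 -140.44000222   15.79351676]
plate 2500 [ 578.98707433 -128.24795692  138.3876    ]
((587.5228271484375, -122.51441192626953), (132.8671875, 141.4763641357422), 13.782085418701172)
knob 248 [605.90384071 -71.01818135 234.43113508] [588.30692107 -90.69022854 216.30011562] [625.72610156 -53.20606836 244.05665524]
sph (array([607.74816613, -72.56457019, 223.3902577 ]), np.float64(18.292691469369316))
366 383 238 255
[347 197  11  12  99] [747. -51.  22.] [773. -25.  42.]
[ 450  219   40   38 1149] [ 621. -377.   20.] [ 707. -287.  101.]
[ 357  229   71   70 3340] [ 509. -215.   20.] [688. -42. 244.]
[295 248  26  29 583] [566.  45.  20.] [627. 107. 155.]
266 178
scene 622.447367414203 -124.00707674400388 [ 622.44736741 -124.00707674  138.23855101]
plate 2878 [ 599.51790777 -130.16999293  138.00566315]
knob 432 [614.82038047 -77.92641463 224.24313992] [593.82019464 -93.20056895 185.76164977] [626.78859846 -54.56519196 240.61845029]
sph (array([602.03753733, -74.10769164, 216.46763394]), np.float64(23.609303878414526))
238 259 209 237
[ 178  209   98  125 7164] [ 507. -216.   20.] [666. -44. 241.]
[ 306  222   30   61 1371] [575.  42.  20.] [629. 103. 152.]
[  99  329   62   63 2842] [ 620. -377.   20.] [ 710. -292.   98.]
[301 333  15  17 216] [745. -54.  20.] [774. -25.  38.]
138 149
```

View pics/topcrop.png

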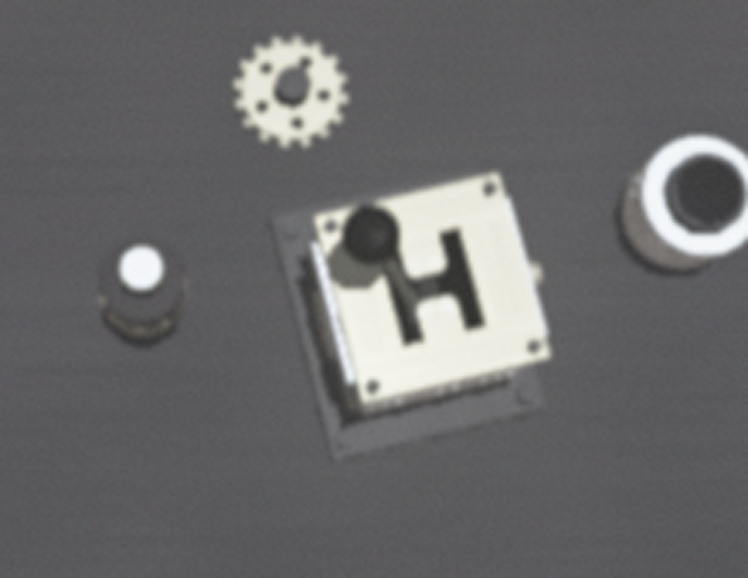

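View pics/scenecrop.png

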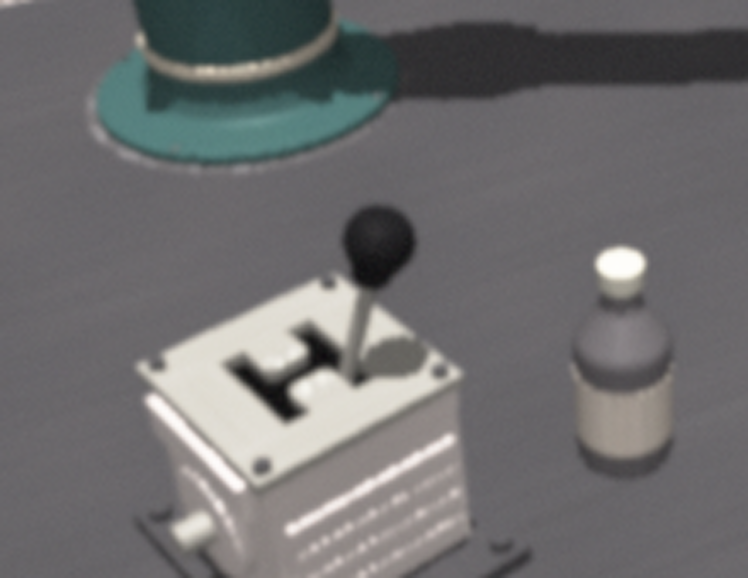

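```bash
cat >> h.py <<'E'
def onplane(c,px,z):
    K=np.array([[c["fx"],0,c["cx"]],[0,c["fy"],c["cy"]],[0,0,1.]])
    n=cv2.undistortPoints(np.array(px,float).reshape(-1,1,2),K,np.array([c["k1"],0,0,0.])).reshape(-1,2)
    R=cv2.Rodrigues(c["rvec"])[0];o=-R.T@c["tvec"];d=np.c_[n,np.ones(len(n))]@R
    return o+d*((z-o[2])/d[:,2])[:,None]
E
python3 - <<'E'
from h import *
for n,off,cs,hs in[("top",(266,178),[(316,217),(498,173),(550,355),(362,402)],[(330,226),(490,188),(533,345),(372,386)]),
  ("scene",(138,149),[(462,375),(260,488),(137,368),(330,275)],[(440,371),(262,466),(157,364),(329,283)])]:
    c=pickle.load(open(n+"0.pkl","rb"))
    for q in(cs,hs):
        P=onplane(c,np.array(q)/3.4+off,139);m=P.mean(0)[:2]
        f=(P[0]+P[1]-P[2]-P[3])/2;l=(P[0]+P[3]-P[1]-P[2])/2
        print(n,m.round(1),np.hypot(*f[:2]).round(1),np.hypot(*l[:2]).round(1),"yaw",np.arctan2(f[1],f[0]).round(3),np.arctan2(-l[0],l[1]).round(3))
        print(P[:,:2].round())
E
```

```text
top [ 586.  -124.6] 131.1 132.3 yaw 0.236 0.245
[[ 634.  -46.]
 [ 666. -173.]
 [ 538. -205.]
 [ 506.  -75.]]
top [ 586.2 -124.4] 113.3 114.8 yaw 0.237 0.245
[[ 628.  -55.]
 [ 655. -167.]
 [ 545. -193.]
 [ 517.  -82.]]
scene [ 590.9 -125.6] 131.2 129.3 yaw 0.253 0.251
[[ 638.  -46.]
 [ 671. -172.]
 [ 543. -204.]
 [ 512.  -80.]]
scene [ 587.1 -124.7] 113.3 113.7 yaw 0.243 0.233
[[ 629.  -56.]
 [ 655. -166.]
 [ 545. -194.]
 [ 519.  -83.]]
```

Both cameras agree: gearbox origin at about (587,-124.5), yaw about 0.242, knob at about (606,-73,222). In the gearbox frame that puts the knob at (+31,+45) mm, so a≈-0.25 and b≈+0.17, which matches the given geometry. I'll push with a closed fist from three sides, with tool yaw 1.813 so that tool x is gearbox left and tool y is gearbox forward. First I go up and over.

play_rows:
  series:
    - [0, 0, -4, 0, 0, 0, 1]
    - [0, 0, -4.5, 0, 0, 0, 1]
    - [-2, -1.3, 0, 0, 0, 0, 1]
    - [-4.1, -2.7, 0, 0, 0, 0, 1]
    - [-4.1, -2.7, 0, 0, 0, 0, 1]
    - [-4.1, -2.7, 0, 0, 0, 0, 1]
    - [-4.1, -2.7, 0, 0, 0, 0, 1]
    - [-4.1, -2.7, 0, 0, 0, 0, 1]
    - [-4.1, -2.7, 0, 0, 0, 0, 1]
    - [-4.1, -2.7, 0, 0, 0, 0, 1]
    - [-4.1, -2.7, 0, 0, 0, 0, 1]
    - [-4.1, -2.7, 0, 0, 0, 0, 1]
  squeeze: 20

```text
t: 1.6
tcp_pos: [509.3, 166.0, 300.6]
eef_rot: [-3.141, -0.001, 2.701]
contact_force: [0.1, -0.1, 0.1]
width: 0.004
```

play_rows:
  series:
    - [-4.1, -2.7, 0, 0, 0, 0, 1]
    - [-4.1, -2.7, 0, 0, 0, 0, 1]
    - [-4.1, -2.7, 0, 0, 0, 0, 1]
    - [-4.1, -2.7, 0, 0, 0, 0, 1]
    - [-4.1, -2.7, 0, 0, 0, 0, 1]
    - [-2.1, -1.4, 0, 0, 0, 0, 1]
    - [0, 0, 0, 0, 0, 0.15, 1]
    - [0, 0, 0, 0, 0, 0.15, 1]
    - [0, 0, 0, 0, 0, 0.15, 1]
    - [0, 0, 0, 0, 0, 0.15, 1]
    - [0, 0, 0, 0, 0, 0.15, 1]
    - [0, 0, 0, 0, 0, 0.14, 1]

```text
t: 3.1
tcp_pos: [649.4, -63.5, 300.4]
eef_rot: [-3.14, -0.0, 1.806]
contact_force: [0.8, 0.3, -0.5]
width: 0.004
```

play_rows:
  series:
    - [0, 0, 0, 0, 0, 0, 1]
    - [0, 0, 0, 0, 0, 0, 1]

```text
t: 3.35
tcp_pos: [649.8, -63.1, 301.0]
eef_rot: [-3.141, -0.0, 1.815]
contact_force: [0.1, 0.6, -0.5]
width: 0.003
```

Run:
```python
from cell import sensors, viewer
import cv2,pickle,numpy as np
a=viewer.capture("wrist");b=viewer.capture("scene")
pickle.dump(b,open("scene1.pkl","wb"))
i=b["image"][100:340,130:370]
cv2.imwrite("pics/1.png",np.hstack([cv2.resize(a["image"],(400,300)),cv2.resize(i,(300,300))]))
```

```text
(no output)
```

View pics/1.png

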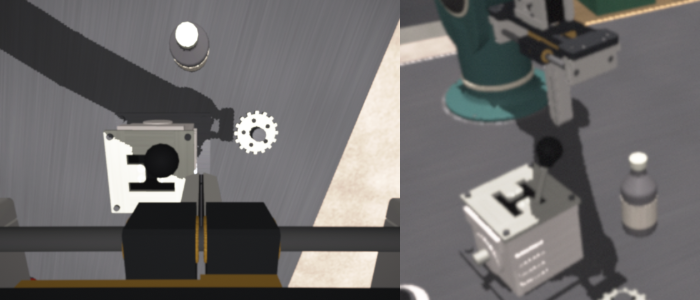

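The wrist view shows the closed fingers just beyond the knob (162,158), and the scene view agrees. Descending on the far side with a little more clearance.

play_rows:
  series:
    - [0, 1, 0, 0, 0, 0, 1]
    - [0, 0, 2, 0, 0, 0, 1]
    - [0, 0, 2.5, 0, 0, 0, 1]
    - [0, 0, 2.5, 0, 0, 0, 1]
    - [0, 0, 1.5, 0, 0, 0, 1]
    - [0, 0, 0, 0, 0, 0, 1]

```text
t: 4.2
tcp_pos: [659.8, -60.3, 215.8]
eef_rot: [-3.14, -0.0, 1.812]
contact_force: [0.1, -0.4, -0.6]
width: 0.003
```

play_rows:
  series:
    - [0, -0.5, 0, 0, 0, 0, 1]
    - [0, -0.5, 0, 0, 0, 0, 1]
    - [0, -0.4, 0, 0, 0, 0, 1]
    - [0, -0.4, 0, 0, 0, 0, 1]
    - [0, -0.4, 0, 0, 0, 0, 1]
    - [0, 0, 0, 0, 0, 0, 1]

```text
t: 4.95
tcp_pos: [638.3, -65.7, 216.6]
eef_rot: [3.141, -0.0, 1.812]
contact_force: [0.6, 0.7, -0.1]
width: 0.003
```

```bash
cat > look.py <<'E'
import sys
from h import *
from cell import sensors, viewer
n=sys.argv[1]
s=sensors.get_state();o=np.array([587,-124.5,0]);y=.242
R=np.array([[np.cos(y),np.sin(y),0],[-np.sin(y),np.cos(y),0],[0,0,1]])
print("tcp gb",(R@(s["tcp_pos"]-o)).round(1),"F gb",(R@s["contact_force"]).round(2))
b=viewer.capture("scene");t=viewer.capture("top")
for c in(b,t):
    W=(cloud(c)-o)@R.T
    g=c["image"].astype(int).max(2)<60
    m=(c["z_map"]>0)&g&(abs(W[...,0])<90)&(abs(W[...,1])<80)&(W[...,2]>195)&(W[...,2]<246)
    if m.sum()>20:
        P=W[m];print(m.sum(),"med",np.median(P,0).round(1),"min",P.min(0).round(),"max",P.max(0).round())
i=b["image"][130:330,130:330];j=t["image"][190:330,320:460]
cv2.imwrite(f"pics/{n}.png",np.hstack([cv2.resize(i,(400,400),interpolation=2),cv2.resize(j,(400,400),interpolation=2)]))
E
python3 look.py 2
```

```text
tcp gb [ 63.9  44.8 216.6] F gb [ 0.7   0.55 -0.09]
230 med [ 35.8  32.2 227.5] min [ 17.  25. 197.] max [ 48.  48. 241.]
```

View pics/2.png

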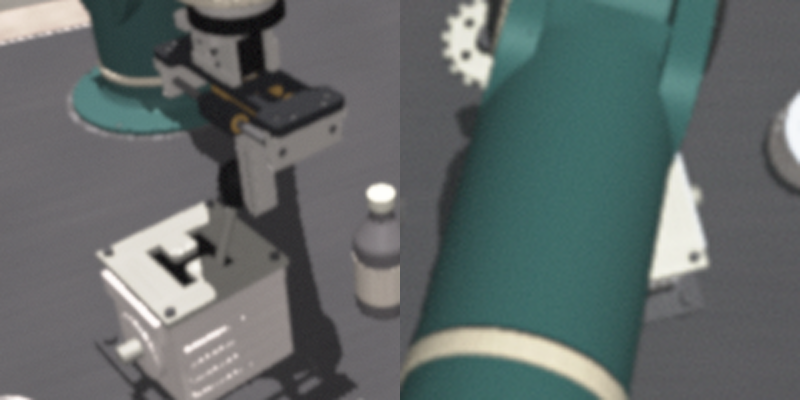

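The scene view shows the fist just beyond the knob at the right height, about to touch it. Pushing back towards neutral.

play_rows:
  series:
    - [0, -0.4, 0, 0, 0, 0, 1]
    - [0, -0.4, 0, 0, 0, 0, 1]
    - [0, -0.4, 0, 0, 0, 0, 1]
    - [0, -0.4, 0, 0, 0, 0, 1]
    - [0, -0.4, 0, 0, 0, 0, 1]
    - [0, -0.4, 0, 0, 0, 0, 1]
    - [0, -0.4, 0, 0, 0, 0, 1]
    - [0, -0.3, 0, 0, 0, 0, 1]
    - [0, 0, 0, 0, 0, 0, 1]

```text
t: 6.18
tcp_pos: [608.2, -73.1, 216.5]
eef_rot: [-3.141, 0.0, 1.812]
contact_force: [0.4, 0.6, 1.0]
width: 0.004
```

```bash
python3 look.py 3
```

```text
tcp gb [ 32.8  44.8 216.5] F gb [0.53 0.5  1.01]
196 med [  6.9  32.4 229.5] min [-11.  26. 196.] max [ 17.  45. 242.]
```

View pics/3.png

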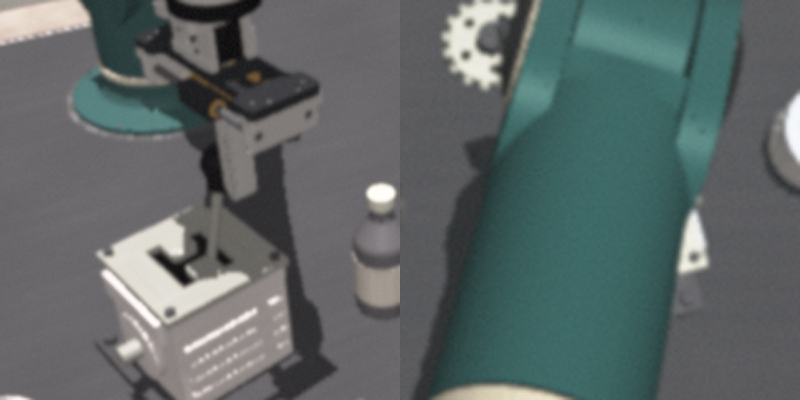

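The knob moved back about 29 mm, and the lever foot now stands at the crossing. One more 1 mm nudge, then I'll go round to the knob's left side.

play_rows:
  series:
    - [0, -0.1, 0, 0, 0, 0, 1]
    - [0, 0, 0, 0, 0, 0, 1]
    - [0, 1, 0, 0, 0, 0, 1]
    - [0, 1, 0, 0, 0, 0, 1]
    - [2, 0, 0, 0, 0, 0, 1]
    - [2.5, 0, 0, 0, 0, 0, 1]
    - [0, -2.5, 0, 0, 0, 0, 1]
    - [0, -2.6, 0, 0, 0, 0, 1]
    - [0, 0, 0, 0, 0, 0, 1]
    - [0, 0, 0, 0, 0, 0, 1]

```text
t: 7.52
tcp_pos: [567.1, -36.1, 216.6]
eef_rot: [3.141, -0.0, 1.813]
contact_force: [0.3, 0.5, -0.6]
width: 0.004
```

```bash
python3 look.py 4
```

```text
tcp gb [  1.9  90.6 216.6] F gb [ 0.37  0.41 -0.59]
391 med [ 11.1  38.6 230.5] min [-13.  26. 198.] max [ 21.  62. 243.]
```

View pics/4.png

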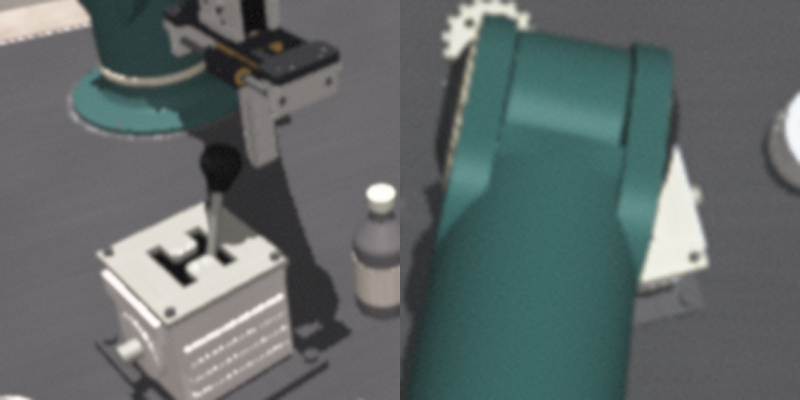

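```bash
cat > kn.py <<'E'
from h import *
def knob(c,lo=(225,195),hi=(260,240)):
    pass
def kp(a,b):
    o=np.array([587,-124.5,0]);y=.242
    p=np.array([180*np.sin(b),-180*np.sin(a)*np.cos(b),50+180*np.cos(a)*np.cos(b)])
    return np.array([o[0]+p[0]*np.cos(y)-p[1]*np.sin(y),o[1]+p[0]*np.sin(y)+p[1]*np.cos(y),p[2]])
E
python3 - <<'E'
from kn import *
from cell import viewer
c=pickle.load(open("scene0.pkl","rb"));d=viewer.capture("scene")
for e in(c,d):
    g=(e["image"].max(2)<50)[195:250,225:270].astype(np.uint8);k=cv2.distanceTransform(g,cv2.DIST_L2,5);_,r,_,l=cv2.minMaxLoc(k);print(r,l[0]+225,l[1]+195)
    cv2.imwrite(f"pics/k{int(e is d)}.png",cv2.resize(e["image"][190:260,210:280],(560,560),interpolation=2))
for b in(.17,.1,.05,0,-.05):print(b,proj(c,kp(-.25,b)))
E
```

```text
7.0 248 224
10.787599563598633 241 211
0.17 [[248.67871786 219.13447166]]
0.1 [[244.88307555 215.43920722]]
0.05 [[242.16725498 213.08644371]]
0 [[239.45781781 210.9765746 ]]
-0.05 [[236.76345397 209.11185103]]
```

View pics/k1.png

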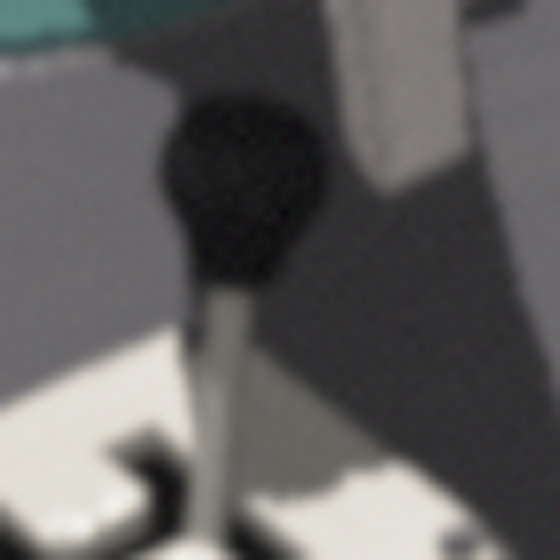

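View pics/k0.png

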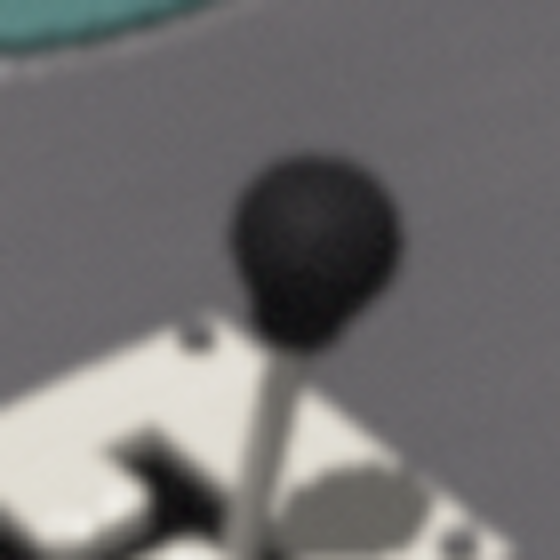

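The knob is at pixel (240.6,211.5), against a predicted (239.5,211) for b=0, so the lever is at neutral. Pushing right.

play_rows:
  series:
    - [-0.8, 0, 0, 0, 0, 0, 1]
    - [-0.8, 0, 0, 0, 0, 0, 1]
    - [-0.6, 0, 0, 0, 0, 0, 1]
    - [-0.6, 0, 0, 0, 0, 0, 1]
    - [-0.6, 0, 0, 0, 0, 0, 1]
    - [-0.6, 0, 0, 0, 0, 0, 1]
    - [-0.6, 0, 0, 0, 0, 0, 1]
    - [-0.6, 0, 0, 0, 0, 0, 1]
    - [-0.6, 0, 0, 0, 0, 0, 1]
    - [-0.6, 0, 0, 0, 0, 0, 1]
    - [-0.6, 0, 0, 0, 0, 0, 1]
    - [0, 0, 0, 0, 0, 0, 1]

```text
t: 9.18
tcp_pos: [583.3, -105.6, 216.4]
eef_rot: [-3.141, 0.0, 1.811]
contact_force: [0.2, 1.2, -0.3]
width: 0.006
```

```bash
python3 look.py 5
```

```text
tcp gb [  0.9  19.2 216.4] F gb [ 0.46  1.17 -0.34]
356 med [ 12.5 -15.3 235.2] min [ -8. -29. 203.] max [ 22.   5. 246.]
```

View pics/5.png

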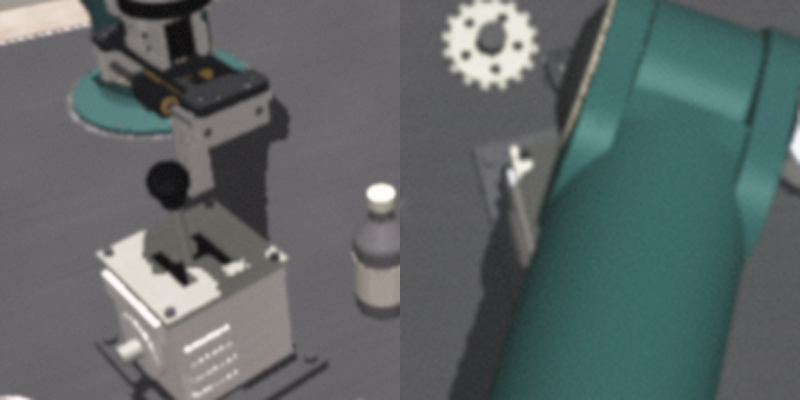

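The lever is past the middle with only about 1 N of push, and it is sliding freely in the crossing.

play_rows:
  series:
    - [-0.5, 0, 0, 0, 0, 0, 1]
    - [-0.5, 0, 0, 0, 0, 0, 1]
    - [-0.5, 0, 0, 0, 0, 0, 1]
    - [-0.5, 0, 0, 0, 0, 0, 1]
    - [-0.5, 0, 0, 0, 0, 0, 1]
    - [-0.4, 0, 0, 0, 0, 0, 1]
    - [-0.3, 0, 0, 0, 0, 0, 1]
    - [0, 0, 0, 0, 0, 0, 1]

```text
t: 10.28
tcp_pos: [590.9, -136.4, 216.5]
eef_rot: [-3.142, 0.0, 1.811]
contact_force: [1.4, 0.9, -1.2]
width: 0.002
```

```bash
python3 look.py 6
python3 - <<'E'
from kn import *
c=pickle.load(open("scene0.pkl","rb"))
for a in(.15,.2,.25,.28):print(a,((proj(c,kp(a,0))-130)*2).round(1))
E
```

```text
tcp gb [  1.  -12.4 216.5] F gb [ 1.54  0.51 -1.24]
406 med [ 12.1 -44.9 233.1] min [ -9. -60. 199.] max [ 21. -27. 245.]
0.15 [[150.  189.7]]
0.2 [[141.3 195.2]]
0.25 [[132.8 201.1]]
0.28 [[127.8 204.9]]
```

View pics/6.png

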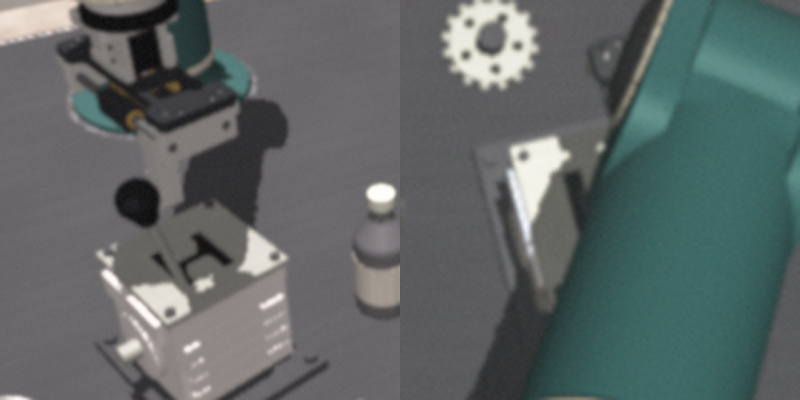

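Knob at (138,201) gives a≈0.23. I'll nudge 3 mm more (the stop is at 0.28), then withdraw and go round behind the knob.

play_rows:
  series:
    - [-0.2, 0, 0, 0, 0, 0, 1]
    - [-0.1, 0, 0, 0, 0, 0, 1]
    - [0, 0, 0, 0, 0, 0, 1]
    - [0, 0, 0, 0, 0, 0, 1]

```text
t: 10.88
tcp_pos: [591.6, -139.0, 216.5]
eef_rot: [-3.142, 0.0, 1.812]
contact_force: [-0.9, 0.5, -2.1]
width: 0.008
```

play_rows:
  series:
    - [1, 0, 0, 0, 0, 0, 1]
    - [1, 0, 0, 0, 0, 0, 1]
    - [0, -2.5, 0, 0, 0, 0, 1]
    - [0, -3, 0, 0, 0, 0, 1]
    - [-2, 0, 0, 0, 0, 0, 1]
    - [-2.5, 0, 0, 0, 0, 0, 1]
    - [-0.4, 0, 0, 0, 0, 0, 1]
    - [0, 0, 0, 0, 0, 0, 1]
    - [0, 0, 0, 0, 0, 0, 1]

```text
t: 12.0
tcp_pos: [545.2, -179.2, 216.5]
eef_rot: [3.142, -0.0, 1.813]
contact_force: [0.0, 0.9, -1.0]
width: 0.007
```

```bash
python3 look.py 7
```

```text
tcp gb [-53.7 -43.1 216.5] F gb [ 0.22  0.82 -1.03]
421 med [ 11.8 -46.8 231.6] min [ -7. -62. 198.] max [ 22. -26. 244.]
58 med [-2.000e-01 -2.930e+01  2.359e+02] min [-12. -43. 209.] max [ 19. -23. 246.]
```

View pics/7.png

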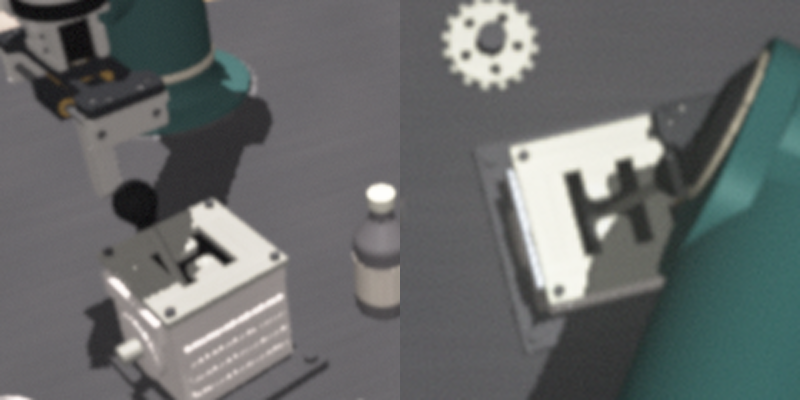

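The lever stands at the right at neutral, with the fist behind it. Now pushing forward.

play_rows:
  series:
    - [0, 0.8, 0.4, 0, 0, 0, 1]
    - [0, 0.8, 0, 0, 0, 0, 1]
    - [0, 0.6, 0, 0, 0, 0, 1]
    - [0, 0.6, 0, 0, 0, 0, 1]
    - [0, 0.6, 0, 0, 0, 0, 1]
    - [0, 0.6, 0, 0, 0, 0, 1]
    - [0, 0.6, 0, 0, 0, 0, 1]
    - [0, 0.6, 0, 0, 0, 0, 1]
    - [0, 0.5, 0, 0, 0, 0, 1]
    - [0, 0.4, 0, 0, 0, 0, 1]
    - [0, 0.4, 0, 0, 0, 0, 1]
    - [0, 0, 0, 0, 0, 0, 1]

```text
t: 13.6
tcp_pos: [608.5, -164.7, 212.5]
eef_rot: [3.142, 0.0, 1.812]
contact_force: [-0.6, -0.6, 0.4]
width: 0.003
```

```bash
python3 look.py 8
python3 - <<'E'
from kn import *
c=pickle.load(open("scene0.pkl","rb"))
for b in(.2,.25,.3,.33):print(b,((proj(c,kp(.25,b))-130)*2).round(1))
E
```

```text
tcp gb [ 11.2 -44.1 212.5] F gb [-0.67 -0.43  0.38]
403 med [ 52.6 -46.8 228.2] min [ 35. -62. 195.] max [ 64. -25. 239.]
0.2 [[155.4 222.2]]
0.25 [[161.7 228.4]]
0.3 [[168.1 235. ]]
0.33 [[172.  239.1]]
```

View pics/8.png

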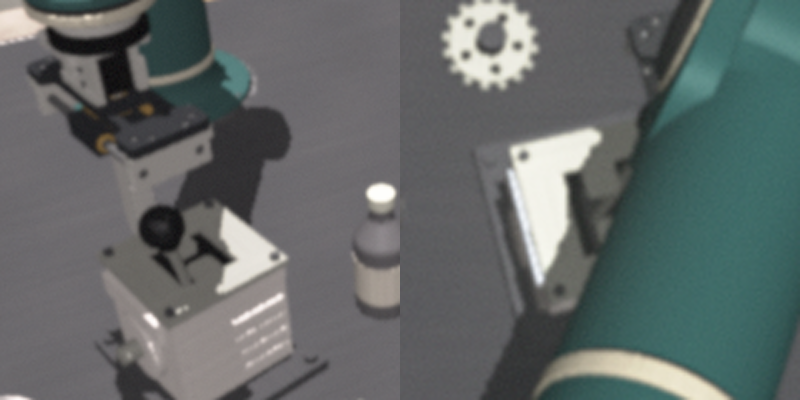

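The knob is at (162,228), so b≈0.24. About 12 mm more, slowly.

play_rows:
  series:
    - [0, 0.3, 0, 0, 0, 0, 1]
    - [0, 0.3, 0, 0, 0, 0, 1]
    - [0, 0.3, 0, 0, 0, 0, 1]
    - [0, 0.2, 0, 0, 0, 0, 1]
    - [0, 0, 0, 0, 0, 0, 1]
    - [0, 0, 0, 0, 0, 0, 1]

```text
t: 14.45
tcp_pos: [619.0, -162.1, 212.5]
eef_rot: [3.141, 0.0, 1.812]
contact_force: [-0.4, -0.4, -0.9]
width: 0.004
```

```bash
python3 look.py 9
```

```text
tcp gb [ 22.  -44.2 212.5] F gb [-0.47 -0.3  -0.95]
394 med [ 63.8 -46.3 225.6] min [ 45. -61. 195.] max [ 74. -27. 237.]
```

View pics/9.png

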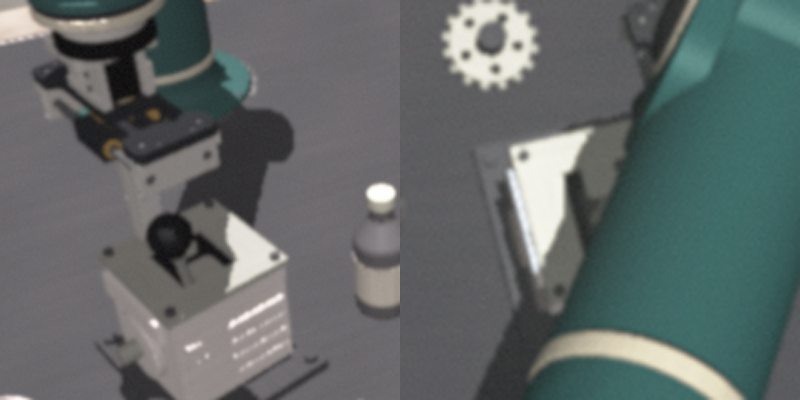

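b≈0.305 now. I'll add 2 mm for margin, in 1 mm steps, watching the force.

play_rows:
  series:
    - [0, 0.1, 0, 0, 0, 0, 1]
    - [0, 0.1, 0, 0, 0, 0, 1]
    - [0, 0, 0, 0, 0, 0, 1]
    - [0, 0, 0, 0, 0, 0, 1]

```text
t: 15.05
tcp_pos: [620.9, -161.7, 212.5]
eef_rot: [-3.142, 0.0, 1.812]
contact_force: [-1.0, -0.2, -0.9]
width: 0.007
```

play_rows:
  series:
    - [0, -1, 0, 0, 0, 0, 1]
    - [0, -2, 0, 0, 0, 0, 1]
    - [0, -4, 0, 0, 0, 0, 1]
    - [0, -4, -3, 0, 0, 0, 1]
    - [0, -4, -3, 0, 0, 0, 1]
    - [0, -4, -3, 0, 0, 0, 1]
    - [0, -3, 0, 0, 0, 0, 1]
    - [0, 0, 0, 0, 0, 0, 1]
    - [0, 0, 0, 0, 0, 0, 1]

```text
t: 16.18
tcp_pos: [407.4, -213.9, 302.5]
eef_rot: [3.141, -0.0, 1.812]
contact_force: [0.7, 0.4, 0.0]
width: 0.003
```

```bash
python3 look.py 10
```

```text
tcp gb [-195.7  -43.7  302.5] F gb [0.83 0.25 0.04]
338 med [ 66.8 -47.4 224.6] min [ 49. -60. 195.] max [ 76. -28. 236.]
162 med [ 52.3 -35.  230.7] min [ 39. -55. 201.] max [ 70. -22. 238.]
```

View pics/10.png

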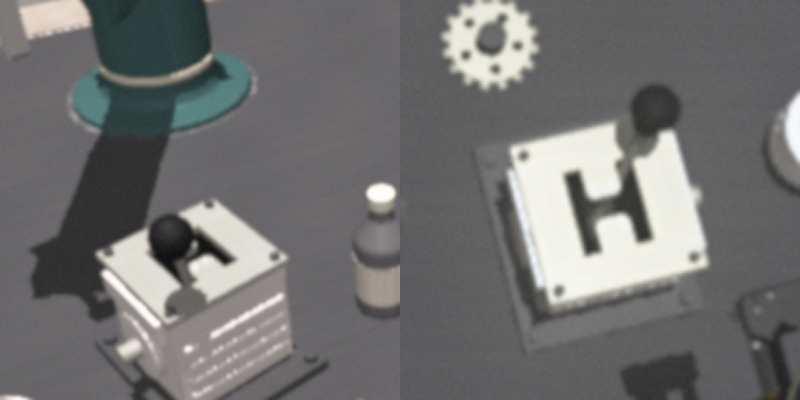

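Run:
```python
from kn import *
c=pickle.load(open("scene0.pkl","rb"));t=pickle.load(open("top0.pkl","rb"))
print("start top pred",proj(t,kp(-.25,.175)))
for b in(.25,.27,.3,.33):print(b,((proj(c,kp(.25,b))-130)*2).round(1),proj(t,kp(.25,b)).round(1))
for a in(.2,.28):print(a,proj(t,kp(a,.31)).round(1))
from cell import viewer
d=viewer.capture("top");W0=cloud(t);W1=cloud(d)
cv2.imwrite("pics/11.png",np.vstack([t["image"][190:300,280:500],d["image"][190:300,280:500]]))
diff=cv2.absdiff(t["image"],d["image"]).max(2)
for n,(u,v) in dict(sprocket=(351,205),barrel=(470,237),oil=(307,262)).items():
    print(n,diff[v-18:v+18,u-18:u+18].mean().round(2))
    r=[]
    for W in(W0,W1):
        w=W[v-25:v+25,u-25:u+25];m=(w[...,2]>20);r.append(np.median(w[m],0))
    print((r[1]-r[0]).round(1))
```

```text
start top pred [[375.37265368 246.7639842 ]]
0.25 [[161.7 228.4]] [[411.6 232.2]]
0.27 [[164.2 231. ]] [[411.  230.8]]
0.3 [[168.1 235. ]] [[410.1 228.7]]
0.33 [[172.  239.1]] [[409.2 226.7]]
0.2 [[406.3 228.7]]
0.28 [[411.8 227.7]]
sprocket 4.52
[ 0.8 -0.  -0.5]
barrel 3.64
[-0.1  0.4 -0.2]
oil 3.66
[-0.1  0.5  0.2]
```

View pics/11.png

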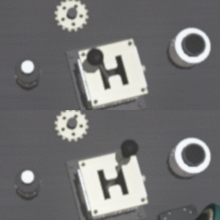

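Both cameras put the lever at b≈0.31 and a≈0.245. The loose parts have moved less than 1 mm, and the arm is clear of the gearbox. Handing in.

```bash
python3 -c "
from cell import job
print(job.finish_job())"
```

```text
the job is handed in; nothing more can be done
None
```

The lever is in third gear and the job is handed in; the last move ended at about t = 16 s. With the closed fingertips I pushed the lever back to neutral, right along the crossing and forward into the far right slot, then drew the arm well clear.

- **Lever position:** in the last pictures both cameras put it at lever ≈ 0.31 rad and cross ≈ 0.245 rad. Both are above the limits of 0.27 and 0.19.
- **Force:** the measured contact force was at most about 2.3 N at the end of any move. I only had readings at those moments, not during the pushes.
- **Loose parts:** the barrel, oil bottle and sprocket each show a shift of less than 1 mm, which is within the noise.
- **Knob lift:** I did not measure it directly. The knob was only pushed sideways near its widest part, and the last pictures fit its being down.

No check failed. The two cameras differ by about 0.02 rad on the lever angle.

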